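Change the stamping jig over to the date stamp

ROBOT

A 6-joint arm with a two-finger parallel gripper is mounted at the origin on a cart in front of the work surface, level with it; the furniture and walls round the work are solid. World frame = base frame: x ahead of the robot, y to its left, z up, the work surface at z = 0. Lengths are in mm, angles in rad, forces in N, time in s.
With the tool pointing down it reaches from about 325 to 875 mm from the base axis. Payload 4.4 kg.
Tool frame: the origin (TCP) lies on the centre line of the jaws, within the pads' length; the fingertips stand ahead of it and the grasp point (between the pads) lies 6 mm ahead of it (ctrl.tcp_to_tips is the z of the fingertips in the tool frame, in mm); z points along the fingers, y is the line along which they close (so a half turn about z gives the same grasp; the last joint's range is limited). The gripper opens to 85 mm and grips with 20 to 120 N. Pads are 22 mm wide; open, the fingers measure 114 mm over their backs; the gripper's body (76 mm by 85 mm) begins 54 mm behind the grasp point. The pads swing forward as they close: fully open they stand 13 mm farther back than shut.
Start: joints at [-1.276, 0.207, 1.542, -0, 1.393, -0.15], TCP at [247.917, -518.811, 256.282] pointing down, gripper open.
Joint ranges: [-2.73, 2.73], [-0.86, 2.22], [0.23, 2.46], [-1.11, 4.25], [0.08, 2.63], [-2.82, 2.82]. Speed limits (rad/s): [2.79, 2.79, 3.14, 3.14, 3.14, 3.14].

INTERFACE

Orientations are given as a 3x3 rotation matrix whose columns are the frame's x, y, z axes.
In Python, from plant import ctrl, sensors, optics gives the robot as it stands. Calls block until the motion is done:
- ctrl.move_ptp(position, orientation): joint-space move of the TCP to a pose.
- ctrl.move_l(position, rot=None, vel=150, threshold=None): straight line of the TCP; rot=None keeps the orientation; vel is the mean speed in mm/s. With threshold (N) it stops when the force on the tool has changed by that much, and returns True; else False.
- ctrl.set_joints(angles): joint-space move.
- ctrl.gripper_to(opening, force=None): finger opening in mm; force is the grip in N (None keeps the last); returns when the fingers have stopped.
- ctrl.hold(seconds).
- ctrl.solve_ik(position, orientation): joint angles nearest the present ones, or None.
- sensors.read_state(): the state.
- optics.grab_frame(name): name is "scene" or "side" or "wrist"; returns (picture, depth): 420x560x3 uint8, red, green, blue; 420x560 float32, mm along the optical axis (not along the pixel's ray), 0 where there is no reading.
- optics.camera_params(name): a dict with "mtx" (3x3 intrinsics, pixels), "k1" (the pictures are not rectified: a ray, as slopes to the right and down, at radius r is drawn at 1 + k1 r^2 times it, then the intrinsics apply), "R" (3x3) and "t" (3): a world point X has camera coordinates R X + t; the wrist camera has in their place "T_tool_cam" (4x4, takes a point from camera to tool coordinates, whose origin is the TCP and whose axes are the flange's). Camera axes: x right, y down, z forward; pixel columns grow to the right and rows downward; lengths in mm; the calibration is good to about 2 mm. A picture is of the moment at which its call begins: read the wrist's pose just before it. camera_params takes no time and is no camera call.
A pose or a line that the arm cannot do raises ctrl.MotionError and nothing moves.
- ctrl.finish_job(): hands the job in; it is judged then, once.
The state is a dict: "t": time; "q": joint angles; "qvel": joint speeds; "tau": joint torques, N m; "eef_pos": TCP position; "eef_rot": TCP orientation; "force": force on the tool from outside, world axes, zero at the start; "wrist_torque": the same for the moment, N m; "grip_width": finger opening in mm; "grasp_force": force on a finger pad.
Only numpy, scipy, OpenCV 4.12 (cv2) and the standard library are available. Lean on these libraries where they do the work, as an engineer would, in place of code of your own. Each camera call takes 0.05 s, during which the arm holds its last target. There are 200 camera calls.

TASK

Change the stamping jig over to the date stamp: move the round-window guide plate from the jig to the table at the jig's left, set the carton in the nest with its paper panel up, lay the oblong-window guide plate on it between the tall stops, and stand the stamp upright on the carton in that window. Lay the closed ink pad on the table at the jig's right; pad and spare plate lie flat, square to the jig, level with it front to back and two or three centimetres from its edge (left and right as the robot sees them). Leave the tally counter and the cup of sachets as they stand.

Things in the scene. Friction and masses are not known exactly. Their poses are not given: they have to be found in the camera images.
- jig: fixed jig: plywood base 92 (x) by 130 (y) by 8 mm high, black corner stops. Origin: centre of its underside, on the table; x roughly away from the robot, y to its left. Low stops (tops 25 mm above the table) form a 52 x 78 mm nest for the carton, floor 8 mm above the table; tall stops (tops 41 mm) a 67 x 107 mm place for a plate. Long sides open for fingers: the middle 54 mm (low), 76 mm (tall).
- guide_round: grey anodised aluminium guide plate, 60 mm (its x) by 100 mm (its y), 10 mm thick, with a round window 36 mm across in its middle. Origin: centre of its underside; z up. It starts on the jig, lying on the low stops with its underside 25 mm above the table.
- guide_oblong: grey anodised aluminium guide plate of the same outline, 60 mm (its x) by 100 mm (its y), 10 mm thick, with an oblong window 30 mm (x) by 50 mm (y) right through its middle. Origin: centre of its underside; z up. It lies flat on the table; on the carton in the jig its underside is 33 mm above the table.
- carton: small closed brown gift carton, 46 mm (its x) by 72 mm (its y), 25 mm high, with a white paper panel on its lid. Origin: centre of its underside; z up. Stiff.
- stamp: date stamp, 78 mm high: wooden foot 22 mm (its x) by 42 mm (its y), 23 mm high, and a round turned handle above it (z 28 to 78 mm, 26 mm thick at its widest, gripped well at z = 60 mm). Origin: centre of the foot's underside; z up. Either way round fits the window. On the carton in the jig its underside is 33 mm above the table.
- ink_pad: closed flat ink pad, grey tin lid on a blue base, 64 mm (its x) by 92 mm (its y), 16 mm high. Origin: centre of its underside; z up. The lid stays shut.
- counter: tally counter, a bystander to leave alone: small chrome hand counter standing upright, 26 by 50 mm, 56 mm high. Origin: centre of its underside.
- sachet_cup: white cup of sachets, a bystander to leave alone: 70 mm across, 79 mm high. Origin: centre of its underside.
There are look-alikes about, which are no part of the job. What is shaped like the stamp but yellow is not meant.

How it is judged (in metres and radians):
At the end, for the whole second after the job is handed in: Carton and oblong-window plate within 8 mm of the jig's centre, fully down; stamp upright in the window on the carton. Round-window plate left, ink pad right: flat, within 0.2 rad of square, 3-60 mm from the jig, centres within 25 mm of level with it. All at rest; bystanders moved under 20 mm (y of guide_round in the frame of jig between 0.118 and 0.175 m and x of guide_round in the frame of jig between -0.025 and 0.025 m and z of each of guide_round, ink_pad in the frame of jig below 0.004 m and angle between each of guide_round, ink_pad's own z axis and vertical below 0.05 rad and angle between the y axis of each of guide_round, ink_pad and the y axis of jig, either way round below 0.2 rad and linear speed of each of guide_round, ink_pad, carton, guide_oblong, stamp below 0.01 m/s and y of ink_pad in the frame of jig between -0.171 and -0.114 m and x of ink_pad in the frame of jig between -0.025 and 0.025 m and horizontal distance between each of carton, guide_oblong and jig below 0.008 m and angle between each of carton, guide_oblong's own z axis and vertical below 0.06 rad and z of carton in the frame of jig below 0.0105 m and z of guide_oblong in the frame of jig between 0.03 and 0.036 m and angle between the y axis of guide_oblong and the y axis of jig, either way round below 0.15 rad and horizontal distance between stamp and guide_oblong below 0.009 m and angle between stamp's own z axis and vertical below 0.1 rad and z of stamp in the frame of jig between 0.03 and 0.036 m and distance of each of counter, sachet_cup from where it was at the start of the episode below 0.02 m); the robot touches nothing.
It fails at once if the tally counter or the cup of sachets is pushed more than 20 mm or tipped (distance of any of counter, sachet_cup from where it was at the start of the episode above 0.02 m or angle between any of counter, sachet_cup's own z axis and vertical above 0.3 rad).
It also fails if it takes over 106 s, if anything falls off the work surface, if the arm or the gripper's body presses on something with over 40 N, if the wrist force passes 120 N, or if a joint passes its speed limit or range.

## Working session

There is one attempt and no reset: what is moved stays moved. The work goes in short steps, each a Python script; the robot and the scene stay as the last script left them, time stands still between calls to the robot, and variables do not carry over. Pictures are saved under pics/ and viewed, at most 14 in all, crops included, and the job is handed in when it is done.

```bash
ls; mkdir -p pics; python3 - <<'E'
from plant import ctrl,sensors,optics
import cv2,numpy as np
for n in("scene","side"):
    p,d=optics.grab_frame(n); cv2.imwrite(f"pics/{n}0.png",p[:,:,::-1]); np.savez(f"{n}0.npz",p=p,d=d)
    c=optics.camera_params(n); print(n,c["mtx"].tolist(),c["k1"],"pos",(-c["R"].T@c["t"]).round())
c=optics.camera_params("wrist");print(c, ctrl.tcp_to_tips); s=sensors.read_state();print(s["t"],s["eef_rot"],s["grip_width"])
E
```

```text
pics
scene [[523.0718542336535, 0.0, 274.57454453659795], [0.0, 523.0718542336535, 209.5993287413948], [0.0, 0.0, 1.0]] -0.15767975740259374 pos [1275.   -5.  798.]
side [[517.0529712968594, 0.0, 273.17619840769885], [0.0, 517.0529712968594, 220.5052987959565], [0.0, 0.0, 1.0]] -0.1871091207936398 pos [1383. -435.  941.]
{'mtx': array([[361.44714965,   0.        , 282.24166998],
       [  0.        , 361.44714965, 208.51275252],
       [  0.        ,   0.        ,   1.        ]]), 'k1': -0.035587360922489875, 'T_tool_cam': array([[-7.64396357e-05, -9.61711572e-01, -2.74063580e-01,
         6.96272522e+01],
       [ 9.99999997e-01, -6.87579870e-05, -3.76346381e-05,
        -5.83518922e-02],
       [ 1.73496069e-05, -2.74063582e-01,  9.61711574e-01,
        -1.16670570e+02],
       [ 0.00000000e+00,  0.00000000e+00,  0.00000000e+00,
         1.00000000e+00]])} 25.0
0.1 [[ 9.02277141e-01  4.31156079e-01 -6.29261301e-04]
 [ 4.31156442e-01 -9.02275003e-01  1.98544824e-03]
 [ 2.88271337e-04 -2.06273463e-03 -9.99997831e-01]] 85.10035006265818
```

View pics/scene0.png

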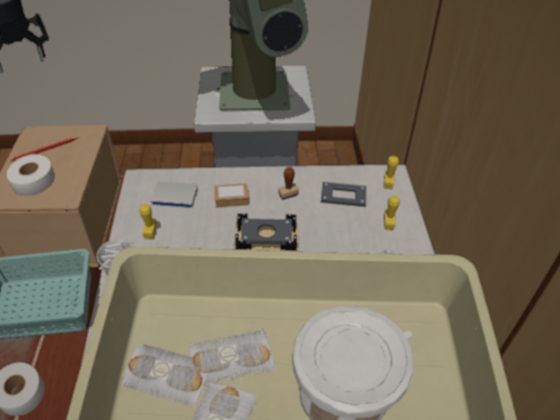

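View pics/side0.png

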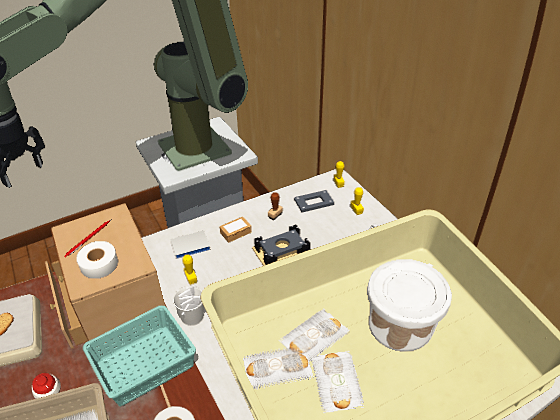

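The scene view shows, left to right: ink pad (175,194), carton (232,194), brown stamp (289,183), oblong plate (344,194), and yellow look-alikes at (148,220), (391,172) and (391,212). The jig carrying the round plate is at (267,233), the cup at about (115,255) and the counter at about (388,252). In the side view the jig is at (282,243).

```bash
cat > h.py <<'E'
import numpy as np, cv2
from plant import ctrl,sensors,optics
def cam(name,st=None):
    c=optics.camera_params(name)
    if name!="wrist": R=c["R"];return c,R.T,-R.T@c["t"]
    T=c["T_tool_cam"];E=np.array(st["eef_rot"])
    return c,E@T[:3,:3],E@T[:3,3]+np.array(st["eef_pos"])
def grab(name):
    st=sensors.read_state();p,d=optics.grab_frame(name);return p,d,cam(name,st)
def rays(uv,C):
    c,Rw,o=C; uv=np.asarray(uv,float).reshape(-1,1,2)
    k=np.array([c["k1"],0,0,0,0.])
    n=cv2.undistortPoints(uv,c["mtx"],k).reshape(-1,2)
    return np.c_[n,np.ones(len(n))]@Rw.T,o
def onplane(uv,z,C):
    r,o=rays(uv,C); return o+r*((z-o[2])/r[:,2])[:,None]
def cloud(d,C):
    H,W=d.shape;u,v=np.meshgrid(np.arange(W),np.arange(H))
    r,o=rays(np.c_[u.ravel(),v.ravel()],C)
    X=o+r*d.reshape(-1,1); X[d.ravel()==0]=np.nan
    return X.reshape(H,W,3)
def proj(X,C):
    c,Rw,o=C; k=np.array([c["k1"],0,0,0,0.])
    return cv2.projectPoints(np.asarray(X,float).reshape(-1,3),cv2.Rodrigues(Rw.T)[0],-Rw.T@o,c["mtx"],k)[0].reshape(-1,2)
def down(yaw):  # tool z down, tool y (closing) at angle yaw from world x
    y=np.array([np.cos(yaw),np.sin(yaw),0]);z=np.array([0,0,-1.]);return np.c_[np.cross(y,z),y,z]
E
python3 - <<'E'
from h import *
for n,L in(("scene",dict(pad=(175,194),carton=(232,191),stampfoot=(289,190),stamptop=(289,171),obl=(330,194),jigplate=(250,230),y1=(148,226),y2=(391,182),y3=(391,221),cup=(112,245),counter=(388,252),table=(300,215),trayrim=(270,256),trayrimL=(125,256))),("side",dict(cup=(188,292),cupb=(190,318),y1=(188,280),traycorner=(212,290),rim2=(300,250),cnt=(372,227),jig=(282,232)))):
    z=np.load(n+"0.npz");X=cloud(z["d"],cam(n))
    for k,(u,v) in L.items(): print(n,k,X[v,u].round())
E
```

```text
scene pad [ 437. -177.   15.]
scene carton [441. -51.  24.]
scene stampfoot [439.  73.  22.]
scene stamptop [438.  71.  76.]
scene obl [441. 164.  10.]
scene jigplate [568. -13.  36.]
scene y1 [ 539. -222.   22.]
scene y2 [420. 303.  23.]
scene y3 [539. 279.  22.]
scene cup [ 633. -270.   73.]
scene counter [649. 246.  52.]
scene table [493.  94.  -2.]
scene trayrim [699.  21. 111.]
scene trayrimL [ 693. -229.  112.]
side cup [ 630. -258.   69.]
side cupb [ 672. -276.   33.]
side y1 [ 553. -234.   20.]
side traycorner [ 685. -220.  110.]
side rim2 [595.  53.  18.]
side cnt [640. 241.  47.]
side jig [499.  54.   2.]
```

```bash
python3 - <<'E'
from h import *
import pickle
for x,z in((600,400),(580,380),(560,360)):
    if ctrl.solve_ik([x,20,z],down(-np.pi/2)) is not None: break
print(x,z); ctrl.move_ptp([x,20,z],down(-np.pi/2))
ctrl.hold(.3)
p,d,C=grab("wrist");pickle.dump((p,d,C),open("w0.pkl","wb"));cv2.imwrite("pics/w0.png",p[:,:,::-1]);print(sensors.read_state()["t"],C[2])
E
```

```text
600 400
2.8 [669.60130942  19.61707921 516.57503009]
```

View pics/w0.png

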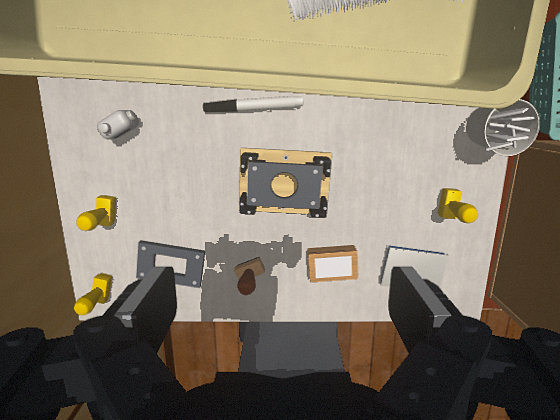

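The wrist view shows the jig at (286,183) with the round plate on it. The oblong plate is at (171,264), the stamp at (248,272), the carton at (332,264) and the pad at (415,265), partly behind a finger. A pen lies at (253,104), the counter at (118,124) and the cup at (512,127). The carton's paper panel faces up.

```bash
cat >> h.py <<'E'
def box(X,x0,x1,y0,y1,z0,z1,col=None):
    m=(X[...,0]>x0)&(X[...,0]<x1)&(X[...,1]>y0)&(X[...,1]<y1)&(X[...,2]>z0)&(X[...,2]<z1)
    if col is not None: m&=col
    n,l,s,_=cv2.connectedComponentsWithStats(m.astype(np.uint8))
    return l==1+np.argmax(s[1:,4]) if n>1 else m
def rect(m,z,C):
    uv=np.argwhere(m)[:,::-1]
    P=onplane(uv,z,C)[:,:2].astype(np.float32)
    (cx,cy),(a,b),t=cv2.minAreaRect(P)
    if a>b: a,b,t=b,a,t+90       # a = short side, t = dir of short side
    t=(t+90)%180-90
    return np.round([cx,cy,a,b,np.deg2rad(t)],3)
E
python3 - <<'E'
from h import *
import pickle
p,d,C=pickle.load(open("w0.pkl","rb"));X=cloud(d,C)
L=dict(pad=(380,490,-230,-120,8,20,16),carton=(390,490,-110,0,19,30,25),obl=(390,490,100,230,5,15,10),
 plate=(520,640,-50,90,31,38,35),base=(500,640,-70,110,5,13,8),foot=(400,480,30,110,18,26,23),handle=(380,480,30,110,60,82,78))
for k,(a,b,c,e,f,g,z) in L.items():
    m=box(X,a,b,c,e,f,g); print(k,rect(m,z,C),m.sum(),"medz",np.median(X[m][:,2]).round(1))
S=np.load("scene0.npz");Cs=cam("scene");Xs=cloud(S["d"],Cs)
for k in("pad","carton","obl","plate","foot","handle"):
    a,b,c,e,f,g,z=L[k];m=box(Xs,a,b,c,e,f-1,g); print("scene",k,rect(m,z,Cs),"medz",np.median(Xs[m][:,2]).round(1))
# base by plywood colour
h=cv2.cvtColor(p,cv2.COLOR_RGB2HSV); ply=(h[...,0]>8)&(h[...,0]<28)&(h[...,1]>90)
m=(X[...,0]>500)&(X[...,0]<640)&(X[...,1]>-60)&(X[...,1]<105)&ply&(X[...,2]<15)
print("ply",rect(m,8,C)); print("table z",np.nanmedian(X[200:230,120:230,2]))
E
```

```text
pad [ 4.29231e+02 -1.79649e+02  6.56950e+01  9.40180e+01 -1.53000e-01] 1521 medz 14.8
carton [ 4.41144e+02 -5.58660e+01  4.84840e+01  7.32020e+01  7.60000e-02] 1447 medz 24.5
obl [ 4.34931e+02  1.88760e+02  6.25340e+01  9.24830e+01 -1.70000e-01] 1287 medz 9.2
plate [ 5.6512e+02  1.7205e+01  6.0387e+01  9.9791e+01 -5.4000e-02] 2663 medz 34.1
base [ 6.01145e+02  1.49500e+01  1.79090e+01  1.28415e+02 -5.30000e-02] 846 medz 7.1
foot [4.32308e+02 6.93710e+01 2.27340e+01 4.24370e+01 3.73000e-01] 270 medz 21.9
handle [437.476  68.495  24.398  26.896  -1.57 ] 281 medz 73.8
scene pad [ 4.33346e+02 -1.80422e+02  7.13310e+01  9.32100e+01 -1.52000e-01] medz 14.4
scene carton [ 4.45845e+02 -5.43010e+01  5.51610e+01  7.28270e+01  8.30000e-02] medz 23.8
scene obl [ 4.38171e+02  1.88614e+02  6.67140e+01  8.88000e+01 -1.61000e-01] medz 8.4
scene plate [ 5.66042e+02  1.79470e+01  8.42660e+01  1.17225e+02 -3.10000e-02] medz 33.7
scene foot [4.3601e+02 7.0725e+01 2.5851e+01 4.2409e+01 3.5200e-01] medz 21.2
scene handle [445.292  69.527  23.185  35.566   1.516] medz 71.3
ply [ 5.64438e+02  1.70990e+01  9.12770e+01  1.28302e+02 -5.30000e-02]
table z -1.0678256209016013
```

```bash
python3 - <<'E'
from h import *
ctrl.gripper_to(61)
ctrl.move_ptp([492,-40,70],down(-np.pi/2))
r=ctrl.move_l([492,-40,15],vel=40,threshold=4)
s=sensors.read_state();print(r,s["eef_pos"],s["force"],s["grip_width"],ctrl.tcp_to_tips,s["t"])
ctrl.move_l([492,-40,120],vel=200);print(sensors.read_state()["t"])
E
```

```text
True [491.753772   -39.95181607  19.78472675] [-1.03676873  0.29458002  5.19405302] 60.86804684782309 25.0 5.6417
6.3
```

```bash
cat >> h.py <<'E'
J=np.array([564.5,17.1]);JY=-0.053
def jig(x,y): c,s=np.cos(JY),np.sin(JY);return J+[c*x-s*y,s*x+c*y]
def pick(xy,yaw,z,zup,force,op=85,vel=120):
    R=down(yaw);ctrl.gripper_to(op);ctrl.move_ptp([*xy,zup],R)
    ctrl.move_l([*xy,z],R,vel=vel);ctrl.gripper_to(20,force)
    s=sensors.read_state();print("grip",s["grip_width"],s["grasp_force"],s["eef_pos"],s["t"])
def place(xy,yaw,z,zup,near=15,op=85,thr=6,after=None):
    R=down(yaw);ctrl.move_ptp([*xy,zup],R);ctrl.move_l([*xy,z+near],R,vel=150);ctrl.hold(.2)
    r=ctrl.move_l([*xy,z-3],R,vel=25,threshold=thr)
    s=sensors.read_state();print("place",r,s["eef_pos"],s["force"],s["grip_width"])
    ctrl.gripper_to(op)
    ctrl.move_l([*xy,after or zup],R,vel=200);print("t",sensors.read_state()["t"])
E
python3 - <<'E'
from h import *
import pickle
xy=[565.1,17.2]
pick(xy,-.054,46.5,110,60)
ctrl.move_l([*xy,100],vel=150)
place(jig(0,143),JY,21.5,100,after=160)
ctrl.move_ptp([600,60,400],down(-np.pi/2));ctrl.hold(.2)
p,d,C=grab("wrist");pickle.dump((p,d,C),open("w1.pkl","wb"));cv2.imwrite("pics/w1.png",p[:,:,::-1])
E
```

```text
grip 57.978342122870764 64.84060764312744 [566.60271142  17.023535    48.21782997] 8.9667
place True [571.98042765 159.96304944  23.37263027] [-0.64026425 -0.63271373  4.06988145] 57.889490631871446
t 12.6417
```

View pics/w1.png

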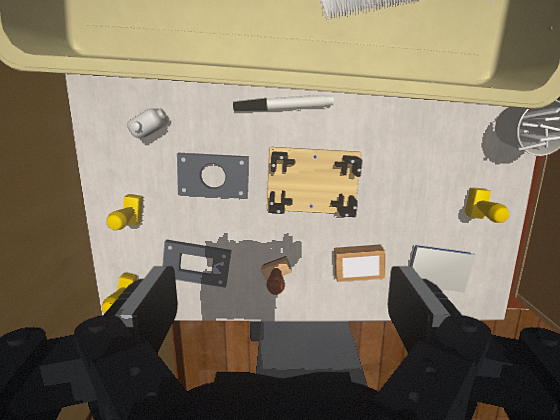

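The round plate now lies flat at (213,175), left of the jig, and the jig is empty at (315,183). The oblong plate (197,264), stamp (275,275), carton (360,264) and pad (442,268) are all in view.

```bash
python3 - <<'E'
from h import *
import pickle
p,d,C=pickle.load(open("w1.pkl","rb"));X=cloud(d,C)
L=dict(round_=(520,640,90,240,5,14,10),pad=(380,490,-230,-120,8,20,16),carton=(390,490,-110,0,19,30,25),obl=(390,490,100,240,5,15,10),
 base=(500,640,-70,90,4,13,8),foot=(400,480,30,110,18,26,23),handle=(380,480,30,110,60,82,78))
for k,(a,b,c,e,f,g,z) in L.items():
    m=box(X,a,b,c,e,f,g); print(k,rect(m,z,C),m.sum(),"medz",np.median(X[m][:,2]).round(1))
bl=(p.max(2)<60)&(X[...,0]>515)&(X[...,0]<620)&(X[...,1]>-55)&(X[...,1]<88)
print("tallstops",rect(box(X,500,640,-60,90,-5,60,None)&bl,41,C)if 0 else rect(bl&(X[...,2]>34)&(X[...,2]<44),41,C))
# oblong window centre: light hole inside the dark plate
m=box(X,390,490,100,240,5,15);f=cv2.morphologyEx(m.astype(np.uint8),cv2.MORPH_OPEN,np.ones((2,2)))
cs,hi=cv2.findContours(f,cv2.RETR_CCOMP,cv2.CHAIN_APPROX_NONE)
for c,hh in zip(cs,hi[0]):
    if hh[3]>=0 and cv2.contourArea(c)>80:
        P=onplane(c.reshape(-1,2),10,C)[:,:2].astype(np.float32);print("win",cv2.minAreaRect(P))
E
```

```text
round_ [ 5.72379e+02  1.59887e+02  6.05700e+01  1.00525e+02 -5.40000e-02] 2500 medz 9.1
pad [ 4.29521e+02 -1.79980e+02  6.34190e+01  9.52010e+01 -1.53000e-01] 1996 medz 14.8
carton [ 4.40965e+02 -5.46790e+01  4.85910e+01  7.14060e+01  8.20000e-02] 1435 medz 24.4
obl [ 4.35787e+02  1.92873e+02  6.27160e+01  1.00476e+02 -1.66000e-01] 1710 medz 9.1
base [ 5.64437e+02  1.69420e+01  9.18020e+01  1.29433e+02 -5.20000e-02] 4591 medz 7.1
foot [4.32782e+02 6.96510e+01 2.33270e+01 4.22600e+01 3.64000e-01] 287 medz 22.0
handle [437.567  69.482  22.872  28.321  -1.57 ] 283 medz 74.0
tallstops [ 5.64942e+02  1.78680e+01  8.06290e+01  1.18540e+02 -5.30000e-02]
win ((434.7618713378906, 191.13368225097656), (52.78944396972656, 33.644264221191406), 81.83411407470703)
```

```bash
python3 - <<'E'
from h import *
import pickle
pick([441,-55.2],.08,29,100,50)
ctrl.move_l([441,-55.2,110],vel=150)
place(jig(0,0),JY,37.5,110,after=150,thr=8)
ctrl.move_ptp([600,60,400],down(-np.pi/2));ctrl.hold(.2)
p,d,C=grab("wrist");pickle.dump((p,d,C),open("w2.pkl","wb"));X=cloud(d,C)
m=box(X,520,620,-40,70,26,39);print(rect(m,33,C),np.percentile(X[m][:,2],[5,50,95]))
q=X[m];A=np.c_[q[:,:2]-q[:,:2].mean(0),np.ones(len(q))];print("plane",np.linalg.lstsq(A,q[:,2],rcond=None)[0])
E
```

```text
grip 44.81825779228361 52.688854336738586 [441.95127423 -55.49998923  29.94111733] 17.2083
place True [564.36778173  17.16860951  37.91338428] [-1.37709854  0.37442312  4.01939494] 45.1611108271143
t 21.0333
[ 5.65084e+02  1.68250e+01  4.67550e+01  7.28640e+01 -5.20000e-02] [30.60335799 32.25880221 33.67134223]
plane [-6.12633499e-03 -4.73158812e-04  3.22003458e+01]
```

```bash
python3 - <<'E'
from h import *
import pickle
xy=[435.6,192.3]
pick(xy,-.166,21.5,100,60)
ctrl.move_l([*xy,120],vel=150)
place(jig(0,0),JY,54.5,120,after=160,thr=8)
ctrl.move_ptp([600,60,400],down(-np.pi/2));ctrl.hold(.2)
p,d,C=grab("wrist");pickle.dump((p,d,C),open("w3.pkl","wb"));X=cloud(d,C)
cv2.imwrite("pics/w3.png",cv2.resize(p[120:320,150:470,::-1],None,fx=2.5,fy=2.5))
m=box(X,520,620,-40,75,38,48);print(rect(m,43,C),np.percentile(X[m][:,2],[5,50,95]))
q=X[m];A=np.c_[q[:,:2]-q[:,:2].mean(0),np.ones(len(q))];print("plane",np.linalg.lstsq(A,q[:,2],rcond=None)[0])
m=box(X,400,480,30,110,18,26);print("foot",rect(m,23,C))
E
```

```text
grip 58.14952157566554 64.42700743675232 [436.77782824 192.62161607  22.97057693] 25.4583
place True [564.41510913  17.01702093  55.97324506] [-1.62350541  0.58402209  3.9562411 ] 58.0458566756542
t 29.45
[ 5.64888e+02  1.74370e+01  6.06880e+01  9.99400e+01 -5.10000e-02] [40.43678909 42.07374591 43.47702059]
plane [-1.52674884e-03 -5.56912143e-05  4.20282659e+01]
foot [4.32282e+02 6.95460e+01 2.29560e+01 4.19230e+01 3.87000e-01]
```

View pics/w3.png

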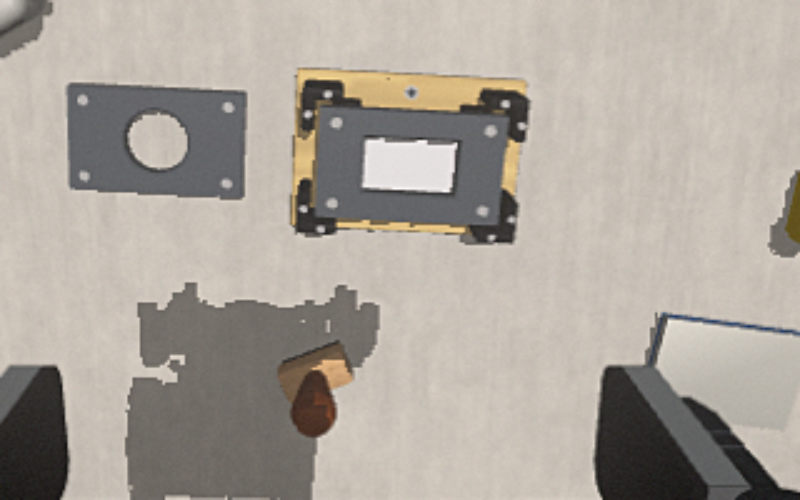

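The oblong plate is seated between the tall stops, with its white window at about (410,165) in the crop. The round plate lies flat and square to the left, and the stamp is at (315,385).

```bash
python3 - <<'E'
from h import *
xy=[432.6,69.6]
pick(xy,.375,66,160,40,vel=150)
ctrl.move_l([*xy,190],vel=150)
R=down(JY);ctrl.move_ptp([*jig(0.3,0.2),170],R);ctrl.move_l([*jig(.3,.2),122],R,vel=150);ctrl.hold(.2)
# look at foot with side & scene cameras before insertion
for n in("scene","side"):
    p,d,C=grab(n);c=proj([*jig(0,0),60],C)[0].astype(int);a=p[max(0,c[1]-60):c[1]+60,c[0]-80:c[0]+80,::-1]
    cv2.imwrite(f"pics/st_{n}.png",cv2.resize(a,(400,300))) 
a=[cv2.imread(f"pics/st_{n}.png") for n in("scene","side")];cv2.imwrite("pics/st.png",np.hstack(a))
s=sensors.read_state();print(s["grip_width"],s["eef_pos"],s["t"])
E
```

```text
grip 23.264614846188945 39.074951967049856 [432.97036832  69.55578963  66.55613291] 34.4
23.285373236150633 [565.56733274  17.23291595 123.2211605 ] 36.7667
```

View pics/st.png

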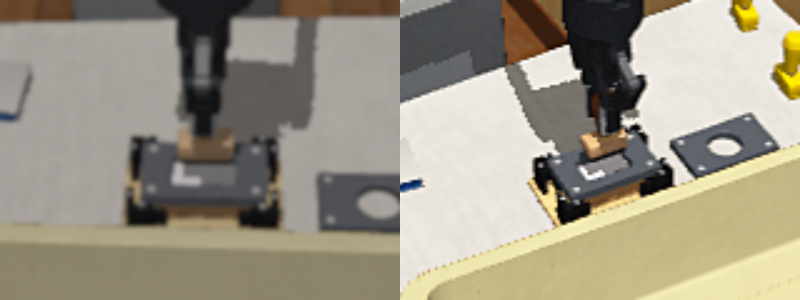

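The stamp's foot, at (206,145) on the left and (603,147) on the right, hangs square over the window. Now to insert it.

```bash
python3 - <<'E'
from h import *
import pickle
xy=jig(.3,.2);R=down(JY)
r=ctrl.move_l([*xy,96],R,vel=25,threshold=6);s=sensors.read_state();print(r,s["eef_pos"],s["force"])
if s["eef_pos"][2]<103:
    ctrl.gripper_to(70);ctrl.move_l([*xy,190],R,vel=200)
    ctrl.move_ptp([600,-20,400],down(-np.pi/2));ctrl.hold(.2)
    p,d,C=grab("wrist");pickle.dump((p,d,C),open("w4.pkl","wb"));X=cloud(d,C)
    cv2.imwrite("pics/w4.png",cv2.resize(p[120:320,200:520,::-1],None,fx=2.5,fy=2.5))
    for k,(a,b,c,e,f,g,z) in dict(pad=(380,490,-230,-120,8,20,16),plate=(520,620,-40,75,38,48,43),foot=(530,600,-20,50,50.5,58,56)).items():
        m=box(X,a,b,c,e,f,g);print(k,rect(m,z,C),np.median(X[m][:,2]))
    m=box(X,520,620,-40,75,85,125);print("top z",X[m][:,2].max(),X[m].mean(0))
    print(sensors.read_state()["t"])
E
```

```text
True [564.50870084  17.38595292  99.53882687] [-1.01827518  1.19137663  4.92891778]
pad [ 4.29008e+02 -1.81243e+02  6.52690e+01  9.32060e+01 -1.54000e-01] 14.794620649311014
plate [ 5.64909e+02  1.68890e+01  6.07040e+01  9.89160e+01 -5.20000e-02] 42.01965338842501
foot [ 5.63555e+02  1.76940e+01  2.24480e+01  4.05960e+01 -3.30000e-02] 54.79134150106637
top z 110.65970621665338 [564.92499752  17.67503214 105.42475871]
40.2917
```

View pics/w4.png

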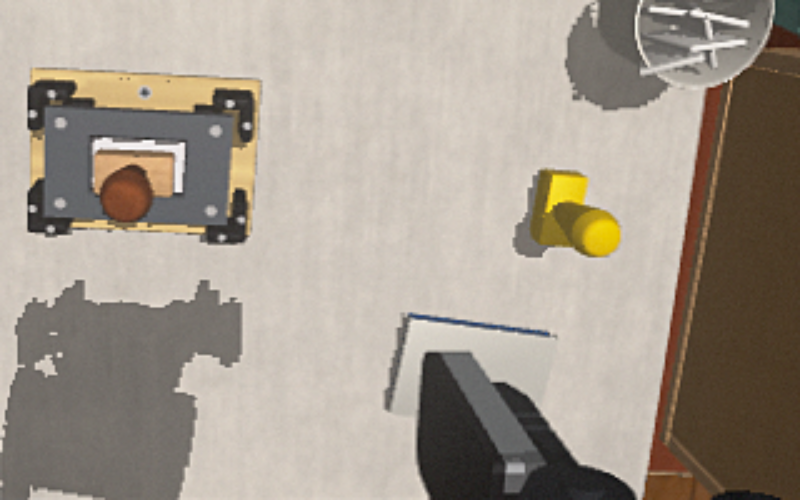

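The stamp stands in the window at (130,180) in the crop, foot top at the right height. The pad is clear at (470,360) and the yellow look-alike at (575,215) is out of the way.

```bash
python3 - <<'E'
from h import *
import pickle
xy=[429.2,-180.3]
pick(xy,-.154,22,120,50)
ctrl.move_l([*xy,90],vel=150)
place(jig(0,-140),JY,22,90,after=200)
ctrl.move_ptp([600,20,400],down(-np.pi/2));ctrl.hold(.3)
p,d,C=grab("wrist");X=cloud(d,C);cv2.imwrite("pics/w5.png",p[:,:,::-1])
for k,(a,b,c,e,f,g,z) in dict(pad=(500,620,-200,-60,8,20,16),plate=(520,620,-40,75,38,48,43),foot=(530,600,-20,50,50.5,58,56),round_=(520,640,90,240,5,14,10),base=(500,640,-70,90,4,13,8)).items():
    m=box(X,a,b,c,e,f,g);r=rect(m,z,C);c,s=np.cos(JY),np.sin(JY);e=r[:2]-J;print(k,r,"jig",c*e[0]+s*e[1],-s*e[0]+c*e[1],np.median(X[m][:,2]))
print(sensors.read_state()["t"])
E
```

```text
grip 62.402299065668714 52.588762709638104 [ 429.75118146 -180.75698895   23.45101301] 43.5167
place True [ 556.97305161 -122.58254783   23.5105549 ] [-1.11682051 -0.19250849  4.08704678] 62.14678962926051
t 47.375
pad [ 5.57841e+02 -1.23340e+02  6.44260e+01  9.22720e+01 -5.60000e-02] jig 0.7901861515073394 -140.59555998268922 14.662039567467218
plate [ 5.64864e+02  1.74230e+01  6.06620e+01  9.97990e+01 -5.30000e-02] jig 0.3463778950807223 0.3418294220798875 42.0780443997769
foot [ 5.63836e+02  1.81680e+01  2.15710e+01  4.10720e+01 -3.90000e-02] jig -0.7196451338985463 1.0313248185010007 54.81444208190749
round_ [ 5.72513e+02  1.60133e+02  6.08230e+01  1.00886e+02 -5.40000e-02] jig 0.42454793124658785 143.25664737475213 9.015781845293304
base [5.94081e+02 3.33560e+01 7.47990e+01 1.55412e+02 5.07000e-01] jig 28.678298510706956 17.800232906644347 7.0261059669279575
49.2917
```

View pics/w5.png

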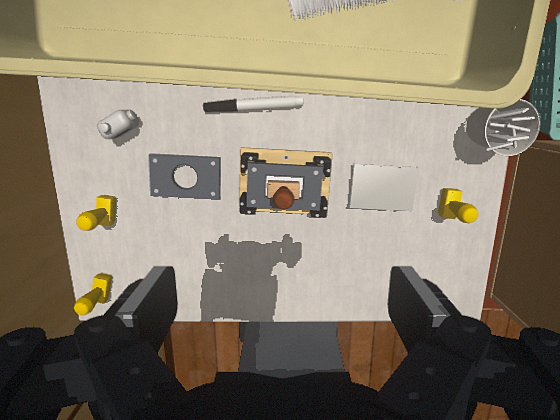

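The view shows the round plate at (185,176), the loaded jig with the stamp at (285,185) and the pad at (384,188), all square. The counter (118,124) and cup (512,127) haven't moved.

```bash
python3 -c "
from plant import ctrl
print(ctrl.finish_job())"
```

```text
the job is handed in; nothing more can be done
None
```

I finished the changeover and handed it in at about 49 s of robot time. My last camera check put every part within its limits and the counter and cup where they started, but `finish_job()` returned no verdict.

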